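# Lever open the abrasives case and get the sanding block out

### The job

The lid of the plywood case has no knob yet and a catch holds it shut: push the scraper's blade into the slot in the front of the case, feeling for the stretch that is not blocked by a dried run of glue, lever the lid up with it and swing the lid right over until it stands open by itself. Put the scraper down flat on the bare worktop, then lift the sanding block out of the case and lay it (do not drop it) the right way up on the middle of the big round board, ready for sanding. Leave the small open-ended box beside the case where it stands.

Things in the scene. Friction and masses are not known exactly. Their poses are not given: they have to be found in the camera images.
- case: Plywood case fixed to the worktop, 160 deep (x) x 210 wide (y) x 93 mm high with its lid shut; walls 9 mm thick and 84 mm high, floor 8 mm thick, open inside. Origin: centre of its underside, on the worktop. Its x axis points from the front (the slotted wall, towards the robot) to the back (hinges), z up.
- slot (a point): Middle of the pry slot's mouth, on the outer front face of the case; axes as the case. A cut-out through the 9 mm front wall, 116 mm wide, 6.5 mm high; its floor (the fulcrum) is 77.5 mm, its roof (the lid's underside, lid flush all round) 84 mm above the worktop. Hard dried glue, 24 mm wide, 2 mm back, blocks it somewhere up to 35 mm left or right of the middle: not known where.
- case_lid (a joint): Lid hinge, rad: 0 shut, 1.92 open (stop), turning up and back. Plywood board 160 x 210 x 9 mm, 0.15 to 0.25 kg. A sprung roller catch takes about 11 to 13 N up at its front edge to free; it gives within 5 mm of rise, then the lid pops up and rests at about 0.08 rad. From there only its weight acts: it falls back below about 1.4 rad and leans on its stop beyond about 1.65 rad.
- case_hinge (a point): Middle of the lid's hinge axis, at the back of the case, 84 mm above the worktop and 83 mm behind the case's origin. The axis is the y axis of the case. The lid's underside lies in the plane of this axis; its front edge is 163 mm from the axis.
- scraper: Stiff scraper, 175 mm, 0.14 kg: dark wooden handle (26 wide, 22 mm high) and a flat steel blade 2.5 mm thick, 32 mm wide. Origin: on the underside of the handle, under the middle of the grip; x points along the tool to the blade, z up. The handle reaches from x = -58 to +45 mm; the blade's tip is at x = +117 mm, its middle plane 11 mm above the underside. It may tilt a little in the grip.
- block: Cork sanding block wrapped in paper, 61 x 117 x 35 mm (long side along its y), 0.09 kg, loose on the floor of the case, roughly with its long side from front to back. Origin: centre of its underside; z up when it is the right way up.
- round: The big round board, to be sanded, right of the scene, 246 mm in diameter, 20 mm thick, loose flat on the worktop. Origin: centre of its underside, z up.
- offcut: Flat wooden strip, 32 x 160 x 11 mm, lying loose, not needed. Origin: centre of its underside; y is its long side.
- spare_box: Small open-ended plywood box, 95 x 155 x 62 mm, standing loose to the right of the case, 0.34 kg, not needed. Origin: centre of its underside, z up; y is its long side.

How it is judged:
By the outcome, as a careful person would: the job done as asked, in the order asked, and still so for the second after the job is handed in, with the robot touching nothing.
It also fails if it takes over 72 s, if anything falls off the work surface, if the arm or the gripper's body presses on something with over 40 N, if the wrist force passes 120 N, or if a joint passes its speed limit or range.

### The arm

A 6-joint arm with a two-finger parallel gripper is mounted at the origin on a cart in front of the work surface, level with it; the furniture and walls round the work are solid. World frame = base frame: x ahead of the robot, y to its left, z up, the work surface at z = 0. Lengths are in m, angles in degrees, forces in N, time in s.
With the tool pointing down it reaches from about 0.4 to 0.825 m from the base axis. Payload 7 kg.
Tool frame: the origin (TCP) lies midway between the tips of the shut fingers; the grasp point (between the pads) lies 19 mm behind it; z points along the fingers, y is the line along which they close (so a half turn about z gives the same grasp; the last joint's range is limited). The gripper opens to 88 mm and grips with 3 to 60 N. Pads are 19 mm wide; open, the fingers measure 130 mm over their backs; the gripper's body (78 mm by 193 mm) begins 47 mm behind the grasp point.
Start: joints at [-49.727, 20.546, 0.682, 0, -70.136, -16.507], TCP at [0.272, -0.618, 0.227] pointing down, gripper open.
Joint ranges: [-176.03, 176.03], [-82.01, 121.73], [-58.28, 71.71], [-173.87, 95.51], [-174.79, -0.11], [-173.66, 173.66]. Speed limits (degrees/s): [136.94, 136.94, 172.46, 180, 180, 180].

### API

Orientations are given as [roll, pitch, yaw] about the fixed x, y, z axes, in that order (R = Rz(yaw) Ry(pitch) Rx(roll)).
In Python, from plant import ctrl gives the robot as it stands. The module is installed in compiled form; this text tells all that it offers.
- The arm moves only by the tool send_rows, never from a script. Its argument "plan" is a list that holds one entry, the list of rows, each a list of 6 numbers: the shift along the tool's x, y, z in cm, then the turn, a rotation vector about the tool's x, y, z in degrees. A call has 1 to 8 rows; each row is the pose to reach, as a shift and turn from the pose commanded when the call began, along the tool's axes at that moment; what a row does not reach only later rows make up. A row lasts 1/12 s, in which the tool goes at most 41.7 mm and 7.16 degrees, less where a joint would pass 70% of its speed; a pose out of reach is approached as far as the arm can. A call with a gripper value outside its range is refused whole. "fingers" is the opening, from 0 (shut) to 1 (fully open), set as the call begins (left out, the last holds). The fingers move at their own pace and stop on an object; the grip force is fixed at half the most. Time passes only in rows, so rows that repeat a pose let the fingers close. It gives the time, the measured TCP pose, the force, the opening and the grip force at its end, in the units of the state.
- ctrl.get_obs(): the state, without advancing time (a new reading comes with each control period).
- ctrl.snapshot(name): name is "scene" or "top" or "wrist"; returns a dict with "img" (400x640x3 uint8, red, green, blue), "K" (3x3 intrinsics, pixels), "pose" (4x4, takes a point from camera to world coordinates). Camera axes: x right, y down, z forward; pixel columns grow to the right and rows downward; lengths in m; the calibration is good to about 2 mm. A picture is of the moment at which its call begins. There is no depth.
- ctrl.close_job(): hands the job in; it is judged then, once.
The state is a dict: "clock": time; "joint_pos": joint angles; "qvel": joint speeds; "tau": joint torques, N m; "tool_pos": TCP position; "orientation": TCP orientation; "force": force on the tool from outside, world axes, zero at the start; "moment": the same for the moment, N m; "opening": finger opening in m; "gripper_force": force on a finger pad.
Only numpy, scipy, OpenCV 4.12 (cv2) and the standard library are available. Lean on these libraries where they do the work, as an engineer would, in place of code of your own. Each camera call takes 0.05 s, during which the arm holds its last target. There are 200 camera calls.

## Working session

There is one attempt and no reset: what is moved stays moved. The work goes in short steps, Python scripts to look and compute and a tool call to move; the robot and the scene stay as the last step left them, time stands still between calls to the robot, and variables do not carry over. Pictures are saved under pics/ and viewed, at most 10 in all, crops included, and the job is handed in when it is done.

Besides the shell and the picture viewer there is one more tool, called after "Request:" by a JSON object that holds its "fn" and its "kwargs", one argument or row to a line. send_rows: Moves the arm, as the interface text tells. Its arguments: {"type":"object","properties":{"plan":{"type":"array","items":{"type":"array","items":{"type":"array","items":{"type":"number"}}}},"fingers":{"type":"number"}},"required":["plan"]}

```bash
mkdir -p pics; ls; python3 - <<'E'
from plant import ctrl
import cv2,numpy as np
np.set_printoptions(precision=4,suppress=True)
for n in("scene","top"):
    s=ctrl.snapshot(n); cv2.imwrite(f"pics/{n}0.png",s["img"][:,:,::-1]); print(n,s["K"],s["pose"])
print(ctrl.get_obs())
E
```

```text
pics
scene [[441.3124   0.     319.326 ]
 [  0.     441.3124 194.1355]
 [  0.       0.       1.    ]] [[-0.8887 -0.3023  0.3447  0.1778]
 [-0.4583  0.6076 -0.6487  0.7309]
 [-0.0134 -0.7345 -0.6785  0.8544]
 [ 0.      0.      0.      1.    ]]
top [[375.7535   0.     313.1587]
 [  0.     375.7535 198.2409]
 [  0.       0.       1.    ]] [[ 0.0201 -0.994   0.1077  0.4599]
 [-0.9998 -0.0198  0.0042 -0.0024]
 [-0.002  -0.1078 -0.9942  1.0262]
 [ 0.      0.      0.      1.    ]]
{'clock': 0.1, 'joint_pos': array([-49.7275,  20.5874,   0.6405,  -0.0155, -70.1358, -16.5065]), 'qvel': array([ 0.0363, -0.0552,  0.1069,  0.1029,  0.1627, -0.1311]), 'tau': array([ -0.0008, -58.4162,  29.3752,   7.0156,   0.0101,  -0.0001]), 'tool_pos': array([ 0.2718, -0.6174,  0.2257]), 'orientation': array([ 179.9165,   -0.0095, -156.2393]), 'force': array([ 0.3816, -0.9138, -0.6134]), 'moment': array([ 0.0477, -0.0039,  0.0369]), 'gripper_force': 0.0, 'opening': 0.0879273288284817}
```

View pics/top0.png

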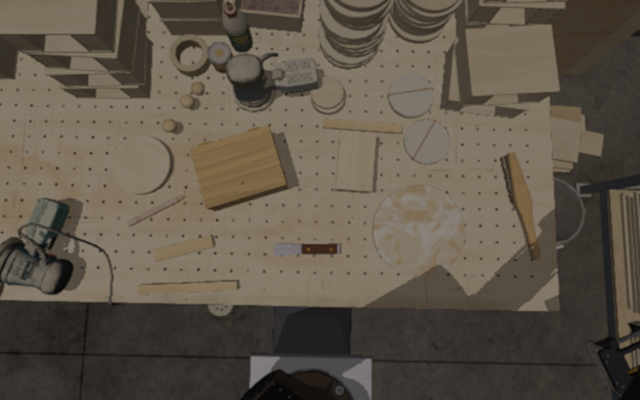

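View pics/scene0.png

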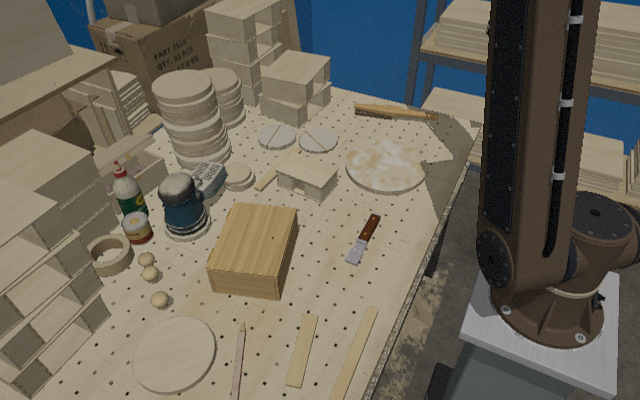

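```bash
cat > h.py <<'E'
import numpy as np,cv2
from scipy.spatial.transform import Rotation as R
np.set_printoptions(precision=4,suppress=True)
def ray(s,u,v,z):
    d=s["pose"][:3,:3]@np.linalg.solve(s["K"],[u,v,1.]); o=s["pose"][:3,3]
    return o+d*(z-o[2])/d[2]
def proj(s,P):
    P=np.atleast_2d(P); T=np.linalg.inv(s["pose"]); c=P@T[:3,:3].T+T[:3,3]; q=c@s["K"].T
    return q[:,:2]/q[:,2:]
E
python3 - <<'E'
import cv2,numpy as np
a=cv2.imread("pics/top0.png"); b=cv2.imread("pics/scene0.png")
c1=cv2.resize(a[120:265,185:355],None,fx=4,fy=4,interpolation=cv2.INTER_CUBIC)
cv2.imwrite("pics/c1.png",c1)
c2=cv2.resize(b[195:305,200:390],None,fx=4.2,fy=4.2,interpolation=cv2.INTER_CUBIC)
cv2.imwrite("pics/c2.png",c2); print(c1.shape,c2.shape)
E
```

```text
(580, 680, 3) (462, 798, 3)
```

View pics/c1.png

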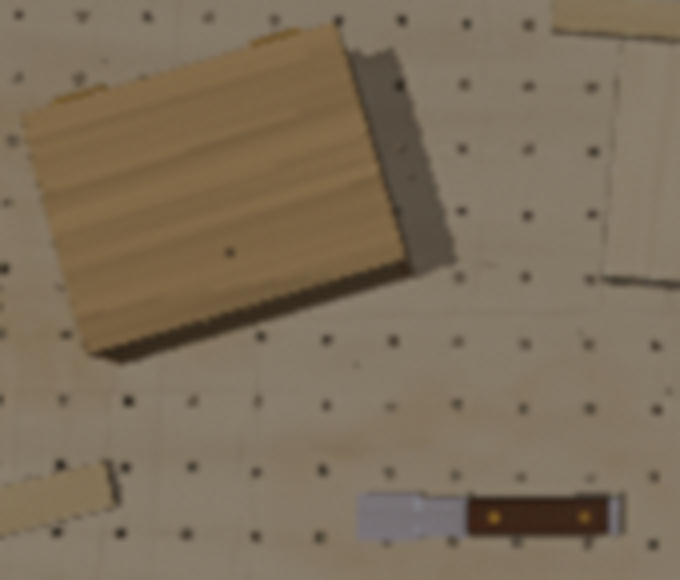

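View pics/c2.png

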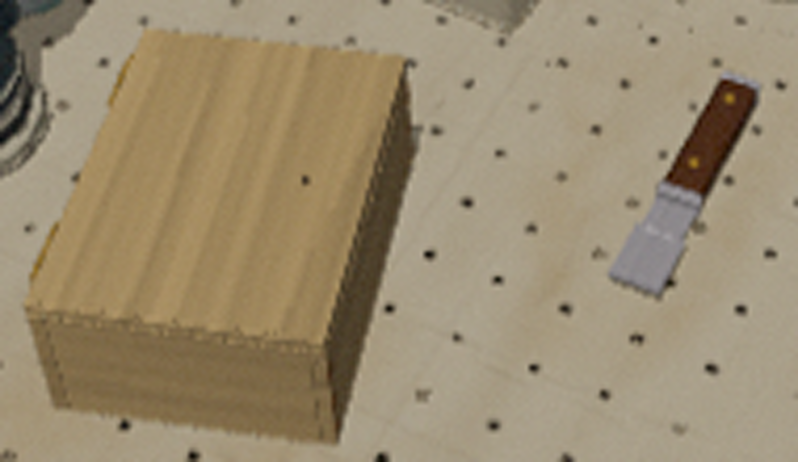

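```bash
python3 - <<'E'
from h import *
from plant import ctrl
import pickle
from scipy.optimize import least_squares
S={n:ctrl.snapshot(n) for n in("top","scene")}; pickle.dump(S,open("S0.pkl","wb"))
t=lambda p:(np.array(p)+.5)/4-.5+[185,120]
c=lambda p:(np.array(p)+.5)/4.2-.5+[200,195]
def fit(pts,ptt,ptc,x0):
    def f(x):
        P=pts@R.from_euler("z",x[2]).as_matrix().T+[x[0],x[1],0]
        return np.r_[(proj(S["top"],P)-t(ptt)).ravel(),(proj(S["scene"],P)-c(ptc)).ravel()]
    r=least_squares(f,x0); print(r.x,np.degrees(r.x[2]),r.fun.reshape(-1,2)); return r.x
x=.08;y=.105;z=.093
# lid: front edge at 163 from axis at +83 -> x -80..+80
fit(np.array([[x,y,z],[x,-y,z],[-x,-y,z],[-x,y,z]]),[(22,115),(338,25),(407,262),(90,352)],[(30,308),(148,30),(407,57),(328,345)],[.55,.2,.2])
# scraper tip corners, handle end
fit(np.array([[.117,.016,.012],[.117,-.016,.012],[-.058,.013,.018],[-.058,-.013,.018]]),[(358,538),(358,493),(623,536),(623,496)],[(660,297),(610,275),(757,90),(722,75)],[.35,.0,1.57])
# round: circle fit in rectified top view
s=S["top"];a=cv2.imread("pics/top0.png")
for n in [(372,230),(465,228),(418,184)]: print(n,ray(s,*n,.02))
N=700; g=np.array([ray(s,u,v,.02)[:2] for v in (150,300) for u in (340,500)]) 
src=np.float32([(340,150),(500,150),(340,300),(500,300)])
H=cv2.getPerspectiveTransform(src,np.float32([((.0-p[1])*1000,(.65-p[0])*1000) for p in g]))
w=cv2.warpPerspective(a,H,(550,550)); cv2.imwrite("pics/w.png",w)
gr=cv2.GaussianBlur(cv2.cvtColor(w,cv2.COLOR_BGR2GRAY),(5,5),1.5)
gx=cv2.Sobel(gr,cv2.CV_32F,1,0);gy=cv2.Sobel(gr,cv2.CV_32F,0,1)
th=np.linspace(0,2*np.pi,360);best=[]
for r in (122,123,124):
  for cx in range(200,360,1):
    for cy in range(180,420,1):
      X=(cx+r*np.cos(th)).astype(int).clip(0,549);Y=(cy+r*np.sin(th)).astype(int).clip(0,549)
      m=np.minimum(abs(gx[Y,X]*np.cos(th)+gy[Y,X]*np.sin(th)),40).mean(); best.append((m,r,.65-cy/1000,-cx/1000))
print(sorted(best)[-4:])
E
```

```text
[0.6361 0.1938 0.3146] 18.024193472818688 [[-0.9869  0.8932]
 [-0.4415 -0.0532]
 [ 0.042   0.1171]
 [-1.5471  1.8704]
 [-1.1769 -1.4607]
 [-0.2537 -1.2736]
 [ 0.4977 -1.136 ]
 [-0.2183 -1.2063]]
[ 0.433  -0.0122  1.5987] 91.59657961846253 [[-0.5045  1.4441]
 [-0.4615  0.629 ]
 [-1.1041  0.3916]
 [-1.2528  0.5294]
 [-0.4295 -1.733 ]
 [-0.7816 -0.9383]
 [ 0.4565 -1.6732]
 [-0.4121 -1.0209]]
(372, 230) [ 0.4868 -0.1569  0.02  ]
(465, 228) [ 0.4971 -0.4049  0.02  ]
(418, 184) [ 0.6133 -0.2807  0.02  ]
[(np.float64(10.079842620863708), 124, 0.272, -0.292), (np.float64(10.083580177760474), 124, 0.273, -0.291), (np.float64(10.184805898623711), 124, 0.273, -0.292), (np.float64(10.21330033905271), 124, 0.272, -0.293)]
```

Request:
{"fn": "send_rows", "kwargs": {
  "plan": [
    [[-39.1, 48.9, 5, 0, 0, -67.8], [-39.1, 48.9, 5, 0, 0, -67.8], [-39.1, 48.9, 5, 0, 0, -67.8], [-39.1, 48.9, 5, 0, 0, -67.8], [-39.1, 48.9, 5, 0, 0, -67.8], [-39.1, 48.9, 5, 0, 0, -67.8], [-39.1, 48.9, 5, 0, 0, -67.8], [-39.1, 48.9, 5, 0, 0, -67.8]]
  ],
  "fingers": 1
}}

```text
clock: 0.87
tool_pos: [0.3572, -0.2948, 0.1999]
orientation: [-180.0, 0.0, -98.6]
force: [1.1, -0.2, -0.0]
opening: 0.0875
gripper_force: 0.0
```

```bash
cat >> h.py <<'E'
def go(pos,yaw,pitch=0.,obs=None):
    """shift (cm) and rotvec (deg) in the tool frame from measured pose to pos, tool down with heading yaw; pitch>0 tilts about tool +y"""
    from plant import ctrl
    o=obs or ctrl.get_obs(); A=R.from_euler("xyz",o["orientation"],degrees=True)
    B=R.from_euler("z",yaw,degrees=True)*R.from_euler("x",180,degrees=True)*R.from_euler("y",pitch,degrees=True)
    print("at",o["tool_pos"],o["orientation"],"F",o["force"],"t",round(o["clock"],2),"open",round(o["opening"],4))
    print("shift",(A.inv().apply(np.array(pos)-o["tool_pos"])*100).round(2),"turn",(A.inv()*B).as_rotvec(degrees=True).round(2))
E
python3 - <<'E'
from h import *
go([.433,-.012,.15],-88.4)
E
```

```text
at [ 0.3572 -0.2948  0.1999] [-179.9765    0.0008  -98.6027] F [ 1.1241 -0.1605 -0.    ] t 0.87 open 0.0875
shift [-29.09  -3.26   5.  ] turn [ -0.02  -0.   -10.2 ]
```

Request:
{"fn": "send_rows", "kwargs": {
  "plan": [
    [[-29.1, -3.3, 5, 0, 0, -10.2], [-29.1, -3.3, 5, 0, 0, -10.2], [-29.1, -3.3, 5, 0, 0, -10.2], [-29.1, -3.3, 5, 0, 0, -10.2], [-29.1, -3.3, 5, 0, 0, -10.2], [-29.1, -3.3, 5, 0, 0, -10.2], [-29.1, -3.3, 5, 0, 0, -10.2], [-29.1, -3.3, 5, 0, 0, -10.2]]
  ]
}}

```text
clock: 1.53
tool_pos: [0.4365, -0.0096, 0.1495]
orientation: [-180.0, 0.0, -88.5]
force: [0.0, -0.4, 0.4]
opening: 0.0879
gripper_force: 0.0
```

```bash
python3 - <<'E'
from h import *
from plant import ctrl
import pickle
go([.433,-.012,.15],-88.4)
s=ctrl.snapshot("wrist"); pickle.dump(s,open("w1.pkl","wb")); cv2.imwrite("pics/w1.png",s["img"][:,:,::-1]); print(s["K"],s["pose"])
E
```

```text
at [ 0.4365 -0.0096  0.1495] [-179.9541    0.0249  -88.5079] F [ 0.0213 -0.3952  0.3808] t 1.53 open 0.0879
shift [ 0.23  0.36 -0.05] turn [-0.05  0.02 -0.11]
[[286.8376   0.     321.9108]
 [  0.     286.8376 197.7804]
 [  0.       0.       1.    ]] [[-0.9997 -0.0256 -0.0062  0.4374]
 [-0.0263  0.9505  0.3095 -0.0941]
 [-0.002   0.3095 -0.9509  0.3077]
 [ 0.      0.      0.      1.    ]]
```

View pics/w1.png

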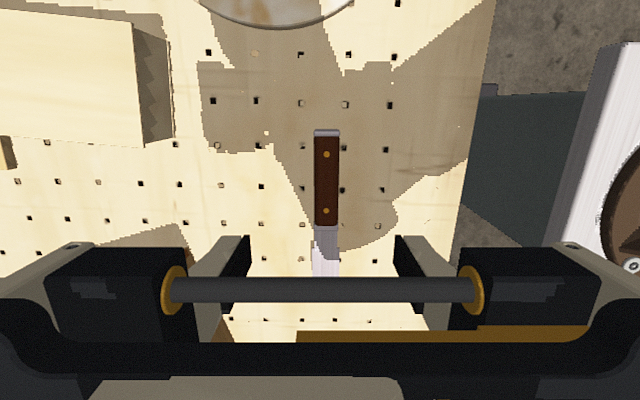

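```bash
python3 - <<'E'
from h import *
import pickle
s=pickle.load(open("w1.pkl","rb"))
for u,v,z in [(326.5,129,.02),(327,226,.022),(314.5,175,.022),(339,175,.022),(315,222,.022),(338,222,.022),(315,140,.022),(339.5,140,.022)]: print(u,v,ray(s,u,v,z))
# top-only estimates
T=pickle.load(open("S0.pkl","rb"))["top"]
t=lambda p:(np.array(p)+.5)/4-.5+[185,120]
for p,z in [((358,515),.012),((623,516),.018),((22,115),.093),((338,25),.093),((407,262),.093),((90,352),.093)]: print(p,ray(T,*t(p),z))
S=pickle.load(open("S0.pkl","rb"))["scene"]
c=lambda p:(np.array(p)+.5)/4.2-.5+[200,195]
for p,z in [((30,308),.093),((148,30),.093),((407,57),.093),((328,345),.093),((338,442),0),((58,407),0)]: print(p,ray(S,*c(p),z))
E
```

```text
326.5 129 [ 0.4329 -0.0713  0.02  ]
327 226 [0.4292 0.0309 0.022 ]
314.5 175 [ 0.4438 -0.0253  0.022 ]
339 175 [ 0.4188 -0.026   0.022 ]
315 222 [0.4423 0.0265 0.022 ]
338 222 [0.4175 0.0259 0.022 ]
315 140 [ 0.4439 -0.0606  0.022 ]
339.5 140 [ 0.4199 -0.0613  0.022 ]
(358, 515) [0.4328 0.1036 0.012 ]
(623, 516) [ 0.4358 -0.0733  0.018 ]
(22, 115) [0.682 0.316 0.093]
(338, 25) [0.7445 0.1176 0.093 ]
(407, 262) [0.5928 0.0693 0.093 ]
(90, 352) [0.5322 0.2653 0.093 ]
(30, 308) [0.6749 0.3204 0.093 ]
(148, 30) [0.7413 0.1223 0.093 ]
(407, 57) [0.5916 0.0732 0.093 ]
(328, 345) [0.5254 0.2714 0.093 ]
(338, 442) [0.5297 0.2679 0.    ]
(58, 407) [0.6791 0.318  0.    ]
```

Request:
{"fn": "send_rows", "kwargs": {
  "plan": [
    [[0.4, 0.5, 4, 0, 0, 0.5], [0.4, 0.5, 8, 0, 0, 0.5], [0.4, 0.5, 12, 0, 0, 0.5], [0.4, 0.5, 13.6, 0, 0, 0.5], [0.4, 0.5, 14.6, 0, 0, 0.5], [0.4, 0.5, 14.6, 0, 0, 0.5]]
  ]
}}

```text
clock: 2.08
tool_pos: [0.4286, -0.0196, 0.002]
orientation: [179.8, -0.1, -89.3]
force: [0.0, -0.3, -0.2]
opening: 0.0874
gripper_force: 0.0
```

Request:
{"fn": "send_rows", "kwargs": {
  "plan": [
    [[0, 0, 0, 0, 0, 0], [0, 0, 0, 0, 0, 0], [0, 0, 0, 0, 0, 0], [0, 0, 0, 0, 0, 0], [0, 0, 0, 0, 0, 0], [0, 0, 0, 0, 0, 0], [0, 0, 0, 0, 0, 0], [0, 0, 0, 0, 0, 0]]
  ],
  "fingers": 0
}}

```text
clock: 2.75
tool_pos: [0.4303, -0.0183, 0.0042]
orientation: [-180.0, 0.0, -89.2]
force: [0.3, 0.1, 0.6]
opening: 0.0395
gripper_force: 0.0
```

Request:
{"fn": "send_rows", "kwargs": {
  "plan": [
    [[0, 0, 0, 0, 0, 0], [0, 0, 0, 0, 0, 0], [0, 0, 0, 0, 0, 0], [0, 0, 0, 0, 0, 0], [0, 0, 0, 0, 0, 0]]
  ]
}}

```text
clock: 3.17
tool_pos: [0.4304, -0.0183, 0.0041]
orientation: [-180.0, 0.0, -89.2]
force: [1.1, -0.2, 2.0]
opening: 0.026
gripper_force: 30.0
```

```bash
python3 - <<'E'
from h import *
go([.433,-.012,.15],-88.4)
E
```

```text
at [ 0.4304 -0.0183  0.0041] [-179.9863    0.0041  -89.2335] F [ 1.0718 -0.2191  2.0075] t 3.17 open 0.026
shift [ -0.63  -0.27 -14.59] turn [-0.01  0.   -0.83]
```

```bash
cat >> h.py <<'E'
C=np.array([.6361,.1938,0]); YAW=18.; OFF=np.array([-.121,0,-.0069])
def tip(x,y,z,pitch=0.,up=0.):
    """go so that blade tip (mid plane) is at x,y,z of the case, blade tilted tip-up by pitch deg"""
    P=C+R.from_euler("z",YAW,degrees=True).apply([x,y,z])
    B=R.from_euler("z",YAW-180,degrees=True)*R.from_euler("x",180,degrees=True)*R.from_euler("y",-pitch,degrees=True)
    go(P-B.apply(OFF),YAW-180,-pitch)
def where():
    from plant import ctrl
    o=ctrl.get_obs(); A=R.from_euler("xyz",o["orientation"],degrees=True)
    Q=R.from_euler("z",-YAW,degrees=True)
    print("tip in case",Q.apply(o["tool_pos"]+A.apply(OFF)-C)*1000,"F case",Q.apply(o["force"]),"M",Q.apply(o["moment"]))
E
python3 - <<'E'
from h import *
tip(-.105,-.038,.0808)
E
```

```text
at [ 0.4304 -0.0183  0.0041] [-179.9863    0.0041  -89.2335] F [ 1.0718 -0.2191  2.0075] t 3.17 open 0.026
shift [-10.61  -0.39  -6.98] turn [-0.01  0.01 72.77]
```

Request:
{"fn": "send_rows", "kwargs": {
  "plan": [
    [[0, -0.4, -4, 0, 0, 2], [-1, -0.4, -7, 0, 0, 9], [-2, -0.4, -7, 0, 0, 16], [-4, -0.4, -7, 0, 0, 23], [-6, -0.4, -7, 0, 0, 30], [-8, -0.4, -7, 0, 0, 37], [-9, -0.4, -7, 0, 0, 44], [-9, -0.4, -7, 0, 0, 51]]
  ]
}}

```text
clock: 3.83
tool_pos: [0.433, 0.0732, 0.0739]
orientation: [180.0, 0.0, -140.5]
force: [-0.4, -0.1, -2.3]
opening: 0.0262
gripper_force: 30.0
```

```bash
python3 - <<'E'
from h import *
tip(-.105,-.038,.0808)
E
```

```text
at [0.433  0.0732 0.0739] [ 179.9942    0.0007 -140.493 ] F [-0.4247 -0.0524 -2.3098] t 3.83 open 0.0262
shift [-0.92  1.13  0.  ] turn [ 0.01 -0.   21.51]
```

Request:
{"fn": "send_rows", "kwargs": {
  "plan": [
    [[-0.3, 0.4, 0, 0, 0, 7], [-0.6, 0.8, 0, 0, 0, 14], [-0.9, 1.1, 0, 0, 0, 21.5], [-0.9, 1.1, 0, 0, 0, 21.5], [-0.9, 1.1, 0, 0, 0, 21.5], [-0.9, 1.1, 0, 0, 0, 21.5]]
  ]
}}

```text
clock: 4.33
tool_pos: [0.4326, 0.0856, 0.0738]
orientation: [-180.0, -0.0, -161.5]
force: [-0.1, -0.0, -1.6]
opening: 0.0257
gripper_force: 30.0
```

```bash
python3 - <<'E'
from h import *
from plant import ctrl
import pickle
where()
T=ctrl.snapshot("top");S=ctrl.snapshot("scene"); pickle.dump({"top":T,"scene":S},open("S1.pkl","wb"))
P=C+R.from_euler("z",YAW,degrees=True).apply([[-.105,-.038,.0808],[-.08,-.105,.093],[-.08,.105,.093]])
print(proj(T,P),proj(S,P))
a=cv2.resize(T["img"][150:230,220:320],None,fx=4,fy=4,interpolation=cv2.INTER_CUBIC)
b=cv2.resize(S["img"][190:290,240:340],None,fx=4,fy=4,interpolation=cv2.INTER_CUBIC)
im=np.zeros((400,800,3),np.uint8); im[:320,:400]=a; im[:,400:]=b; cv2.imwrite("pics/m1.png",im[:,:,::-1])
E
```

```text
tip in case [-106.0001  -38.9936   80.6418] F case [-0.0736 -0.0247 -1.6122] M [-0.0132 -0.019   0.0349]
[[264.1378 202.922 ]
 [286.4151 185.2464]
 [205.5666 209.4658]] [[302.0222 231.4136]
 [297.0245 207.0571]
 [277.4585 275.5539]]
```

View pics/m1.png

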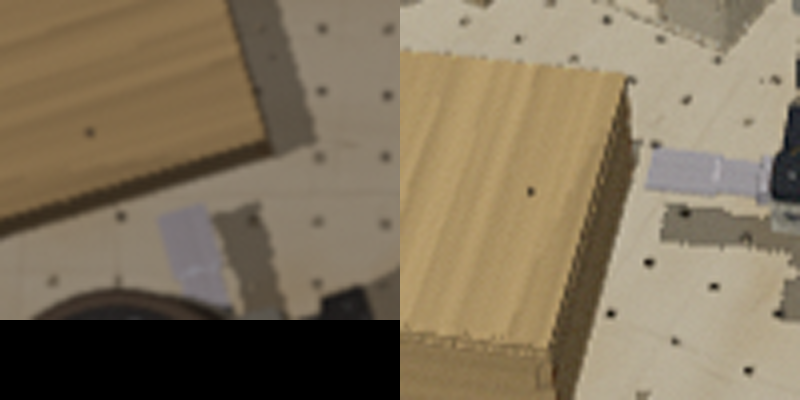

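Request:
{"fn": "send_rows", "kwargs": {
  "plan": [
    [[-1, 0.25, 0, 0, 0, 0.2], [-2, 0.25, 0, 0, 0, 0.2], [-2.2, 0.25, 0, 0, 0, 0.2], [-2.2, 0.25, 0, 0, 0, 0.2], [-2.4, 0.25, 0, 0, 0, 0.2], [-2.6, 0.25, 0, 0, 0, 0.2], [-2.8, 0.25, 0, 0, 0, 0.2], [-3, 0.25, 0, 0, 0, 0.2]]
  ]
}}

```text
clock: 5.1
tool_pos: [0.4607, 0.0977, 0.074]
orientation: [180.0, -0.0, -161.9]
force: [-0.4, -0.2, -0.8]
opening: 0.0257
gripper_force: 30.0
```

```bash
python3 - <<'E'
from h import *
where(); tip(-.07,-.036,.0808)
E
```

```text
tip in case [-75.5427 -37.0852  80.9345] F case [-0.4213 -0.1073 -0.8298] M [-0.0127  0.0153 -0.0862]
at [0.4607 0.0977 0.074 ] [ 179.9995   -0.0021 -161.9317] F [-0.3675 -0.2323 -0.8298] t 5.1 open 0.0257
shift [-0.55  0.12  0.01] turn [ 0.   -0.    0.07]
```

Request:
{"fn": "send_rows", "kwargs": {
  "plan": [
    [[-0.15, 0, 0, 0, 0, 0], [-0.3, 0, 0, 0, 0, 0], [-0.45, 0, 0, 0, 0, 0], [-0.6, 0, 0, 0, 0, 0], [-0.75, 0, 0, 0, 0, 0], [-0.9, 0, 0, 0, 0, 0]]
  ]
}}

```text
clock: 5.6
tool_pos: [0.4693, 0.1005, 0.074]
orientation: [-180.0, -0.0, -161.9]
force: [0.1, -0.1, -0.7]
opening: 0.0258
gripper_force: 30.0
```

```bash
python3 - <<'E'
from h import *
where()
E
```

```text
tip in case [-66.4807 -37.0921  80.917 ] F case [ 0.0849 -0.0892 -0.6623] M [ 0.0339 -0.0095  0.0118]
```

Request:
{"fn": "send_rows", "kwargs": {
  "plan": [
    [[-0.3, 0, 0, 0, 0, 0], [-0.6, 0, 0, 0, 0, 0], [-0.9, 0, 0, 0, 0, 0], [-1.2, 0, 0, 0, 0, 0], [-1.5, 0, 0, 0, 0, 0], [-1.8, 0, 0, 0, 0, 0], [-2.1, 0, 0, 0, 0, 0], [-2.4, 0, 0, 0, 0, 0]]
  ]
}}

```text
clock: 6.27
tool_pos: [0.4923, 0.108, 0.074]
orientation: [-180.0, -0.0, -161.9]
force: [0.1, -0.0, -0.6]
opening: 0.0259
gripper_force: 30.0
```

```bash
python3 - <<'E'
from h import *
from plant import ctrl
import pickle
where()
T=ctrl.snapshot("top");S=ctrl.snapshot("scene"); pickle.dump({"top":T,"scene":S},open("S2.pkl","wb"))
b=cv2.resize(S["img"][190:290,240:340],None,fx=4,fy=4,interpolation=cv2.INTER_CUBIC)
cv2.imwrite("pics/m2.png",b[:,:,::-1])
E
```

```text
tip in case [-42.3121 -37.0392  80.8629] F case [ 0.0872 -0.0532 -0.6192] M [-0.0157  0.0551  0.0151]
```

View pics/m2.png

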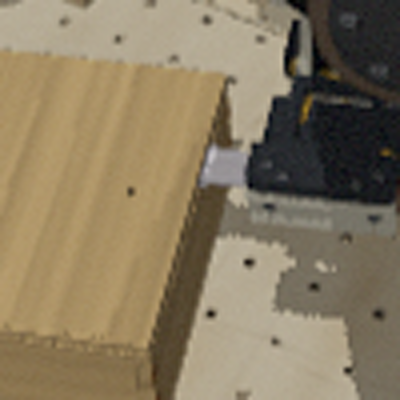

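```bash
cat >> h.py <<'E'
def rows(tips):
    """rows for list of (x,y,z,pitch) tip poses in mm, relative to the measured pose"""
    from plant import ctrl
    o=ctrl.get_obs(); A=R.from_euler("xyz",o["orientation"],degrees=True)
    for x,y,z,p in tips:
        P=C+R.from_euler("z",YAW,degrees=True).apply(np.array([x,y,z])/1e3)
        B=R.from_euler("z",YAW-180,degrees=True)*R.from_euler("x",180,degrees=True)*R.from_euler("y",-p,degrees=True)
        print((A.inv().apply(P-B.apply(OFF)-o["tool_pos"])*100).round(2),(A.inv()*B).as_rotvec(degrees=True).round(1))
E
python3 - <<'E'
from h import *
c=lambda t:np.cos(np.radians(t)); s=lambda t:np.sin(np.radians(t))
rows([(-80+38*c(t)-1.25*s(t),-37,77.5+1.25*c(t)+38*s(t),t) for t in (2,4,6,8,10,12,14,16,18,20)])
E
```

```text
[-0.03  0.02  0.5 ] [-0.  -2.   0.1]
[-0.07  0.02  0.79] [-0.  -4.   0.1]
[-0.11  0.02  1.08] [ 0.  -6.   0.1]
[-0.17  0.02  1.36] [ 0.  -8.   0.1]
[-0.23  0.02  1.65] [  0.  -10.    0.1]
[-0.31  0.02  1.93] [  0.  -12.    0.1]
[-0.39  0.02  2.2 ] [  0.  -14.    0.1]
[-0.49  0.02  2.48] [  0.  -16.    0.1]
[-0.59  0.02  2.75] [  0.  -18.    0.1]
[-0.7   0.01  3.02] [  0.  -20.    0.1]
```

Request:
{"fn": "send_rows", "kwargs": {
  "plan": [
    [[-0.03, 0, 0.5, 0, -2, 0], [-0.07, 0, 0.8, 0, -4, 0], [-0.11, 0, 1.1, 0, -6, 0], [-0.17, 0, 1.4, 0, -8, 0], [-0.23, 0, 1.65, 0, -10, 0], [-0.31, 0, 1.95, 0, -12, 0], [-0.4, 0, 2.2, 0, -14, 0], [-0.5, 0, 2.5, 0, -16, 0]]
  ]
}}

```text
clock: 7.03
tool_pos: [0.4964, 0.1102, 0.0493]
orientation: [179.9, 16.1, -161.9]
force: [9.9, -7.7, 3.7]
opening: 0.0261
gripper_force: 30.1
```

```bash
python3 - <<'E'
from h import *
from plant import ctrl
where(); print(ctrl.get_obs()["orientation"])
c=lambda t:np.cos(np.radians(t)); s=lambda t:np.sin(np.radians(t))
rows([(-80+38*c(t)-1.25*s(t),-37,77.5+1.25*c(t)+38*s(t),t) for t in (16,18,20,22,24)])
E
```

```text
tip in case [-44.3647 -36.2036  89.4916] F case [  7.0789 -10.3798   3.683 ] M [-3.0236 -1.8662 -1.5077]
[ 179.9281   16.0867 -161.924 ]
[-0.04 -0.07  0.03] [0.1 0.1 0.1]
[-0.07 -0.07  0.32] [ 0.1 -1.9  0.1]
[-0.1  -0.07  0.6 ] [ 0.1 -3.9  0.1]
[-0.15 -0.07  0.89] [ 0.1 -5.9  0.1]
[-0.2  -0.07  1.18] [ 0.1 -7.9  0.1]
```

```bash
python3 - <<'E'
from h import *
from plant import ctrl
import pickle
S=ctrl.snapshot("scene");where()
b=cv2.resize(S["img"][140:300,200:400],None,fx=3.5,fy=3.5,interpolation=cv2.INTER_CUBIC)
cv2.imwrite("pics/m3.png",b[:,:,::-1])
E
```

```text
tip in case [-46.459  -35.4105  88.1286] F case [-3.4979  0.6489  0.7882] M [0.6162 1.182  0.306 ]
```

View pics/m3.png

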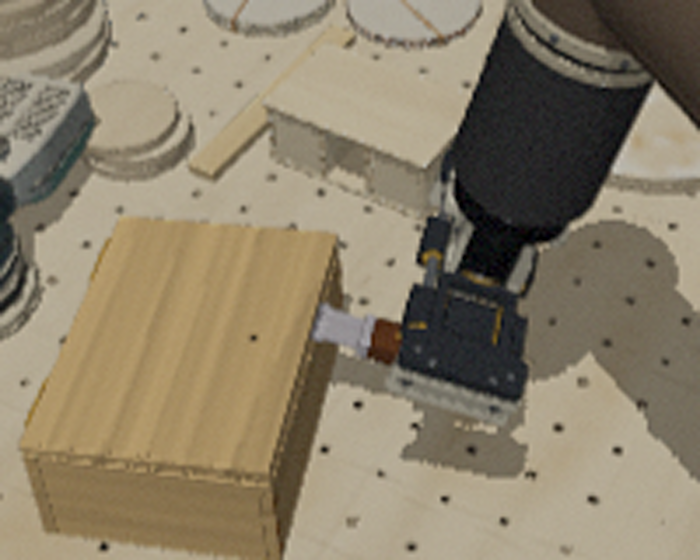

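Request:
{"fn": "send_rows", "kwargs": {
  "plan": [
    [[0, 0, 0, 0, 0, 0], [0, 0, 0, 0, 0, 0], [0, 0, 0, 0, 0, 0]]
  ]
}}

```text
clock: 7.33
tool_pos: [0.4966, 0.1086, 0.0489]
orientation: [-180.0, 15.9, -162.0]
force: [-5.0, -1.2, 0.5]
opening: 0.0257
gripper_force: 30.0
```

```bash
python3 - <<'E'
from h import *
from plant import ctrl
import pickle
where();S=ctrl.snapshot("scene");where()
S0=pickle.load(open("S2.pkl","rb"))["scene"]
g=lambda s:cv2.cvtColor(s["img"],cv2.COLOR_RGB2GRAY)[190:305,205:300]
d=cv2.absdiff(g(S),g(S0)); 
P=C+R.from_euler("z",YAW,degrees=True).apply([[-.08,.105,.093],[.08,.105,.093],[-.08,-.105,.093]])
print(proj(S,P))
from numpy import pi
a=g(S0)[60:100,10:75].astype(np.float32)
for nm,(u,v) in dict(fl=(277,278),bl=(207,268),fr=(297,208)).items():
    w=lambda s:cv2.cvtColor(s["img"],cv2.COLOR_RGB2GRAY)[v-9:v+9,u-9:u+9].astype(np.float32)
    print(nm,cv2.phaseCorrelate(w(S0),w(S),cv2.createHanningWindow((18,18),cv2.CV_32F)))
q=C+R.from_euler("z",YAW,degrees=True).apply([[-.08,.105,.093],[-.08,.105,.106]]); print(proj(S,q))
E
```

```text
tip in case [-44.5537 -38.0051  88.7118] F case [-5.1451  0.3719  0.5109] M [ 0.0793  2.6464 -0.0028]
tip in case [-44.5343 -37.9744  88.6373] F case [-5.5258 -0.1409  0.7822] M [-0.0703  2.5979  0.0115]
[[277.4585 275.5539]
 [205.5595 266.4655]
 [297.0245 207.0571]]
fl ((-0.38469618931481264, -0.12062110069355647), 1.060665798040084)
bl ((-0.012705372846692597, 0.17496353376103357), 1.0396120997122775)
fr ((-0.13582303586083633, -0.02839086630022436), 0.9849335705792462)
[[277.4585 275.5539]
 [276.9778 271.7873]]
```

```bash
python3 - <<'E'
from h import *
c=lambda t:np.cos(np.radians(t)); s=lambda t:np.sin(np.radians(t))
rows([(-80+38*c(t)-1.25*s(t),-37,77.5+1.25*c(t)+38*s(t),t) for t in (16,18,20,22,24,26)])
E
```

```text
[-0.08  0.09 -0.01] [-0.  -0.1 -0. ]
[-0.11  0.09  0.28] [-0.  -2.1 -0. ]
[-0.15  0.09  0.57] [-0.  -4.1 -0. ]
[-0.19  0.09  0.85] [-0.  -6.1 -0. ]
[-0.25  0.09  1.14] [-0.  -8.1 -0. ]
[-0.31  0.09  1.42] [ -0.  -10.1  -0. ]
```

Request:
{"fn": "send_rows", "kwargs": {
  "plan": [
    [[-0.02, 0, 0.15, 0, -1, 0], [-0.03, 0, 0.3, 0, -2, 0], [-0.05, 0, 0.45, 0, -3, 0], [-0.07, 0, 0.6, 0, -4, 0], [-0.09, 0, 0.7, 0, -5, 0], [-0.11, 0, 0.85, 0, -6, 0], [-0.11, 0, 0.85, 0, -6, 0], [-0.11, 0, 0.85, 0, -6, 0]]
  ]
}}

```text
clock: 8.05
tool_pos: [0.5103, 0.1045, 0.0613]
orientation: [178.2, 19.9, -162.0]
force: [1.1, -0.4, -2.3]
opening: 0.0257
gripper_force: 30.0
```

```bash
cat > lidchk.py <<'E'
from h import *
from plant import ctrl
import pickle
where();S=ctrl.snapshot("scene")
S0=pickle.load(open("S2.pkl","rb"))["scene"]
for nm,(u,v) in dict(fl=(277,278),bl=(207,268),fr=(297,208)).items():
    w=lambda s:cv2.cvtColor(s["img"],cv2.COLOR_RGB2GRAY)[v-9:v+9,u-9:u+9].astype(np.float32)
    print(nm,np.round(cv2.phaseCorrelate(w(S0),w(S),cv2.createHanningWindow((18,18),cv2.CV_32F))[0],2))
E
python3 lidchk.py
```

```text
tip in case [-35.8271 -46.2152 109.0115] F case [ 0.9133 -0.7633 -2.2758] M [-0.2643  1.5487 -0.115 ]
fl [0.46 0.33]
bl [-0.5   0.24]
fr [-0.24 -0.44]
```

Request:
{"fn": "send_rows", "kwargs": {
  "plan": [
    [[0, 0, 0, 0, 0, 0], [0, 0, 0, 0, 0, 0], [0, 0, 0, 0, 0, 0]]
  ]
}}

```text
clock: 8.35
tool_pos: [0.5099, 0.1047, 0.061]
orientation: [178.2, 19.9, -161.9]
force: [1.2, 0.0, -2.1]
opening: 0.0258
gripper_force: 30.0
```

```bash
python3 lidchk.py; python3 - <<'E'
from h import *
from plant import ctrl
S=ctrl.snapshot("scene");where()
b=cv2.resize(S["img"][140:300,200:400],None,fx=3.5,fy=3.5,interpolation=cv2.INTER_CUBIC)
cv2.imwrite("pics/m4.png",b[:,:,::-1])
E
```

```text
tip in case [-36.071  -45.7873 108.5916] F case [ 1.1259 -0.3484 -2.093 ] M [-0.3629  1.6208 -0.2332]
fl [0.28 0.53]
bl [-0.47  0.22]
fr [-0.26 -0.58]
tip in case [-36.0686 -45.7773 108.5801] F case [-0.0365 -0.4782 -2.8276] M [-0.3489  1.55   -0.2216]
```

View pics/m4.png

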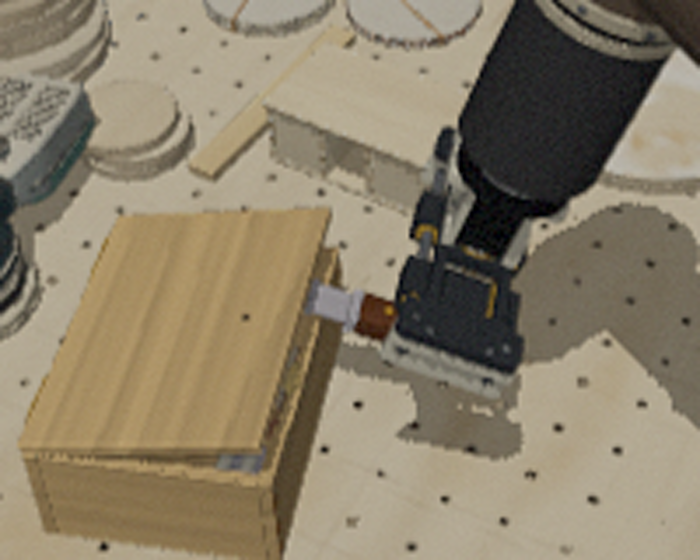

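```bash
python3 - <<'E'
from h import *
from plant import ctrl
o=ctrl.get_obs(); print(o["joint_pos"],o["qvel"],o["tau"],o["orientation"],o["moment"])
rows([(-36,-46,108.6,20),(-36,-40,120,15)])
E
```

```text
[  32.1865    7.1589  -58.2207   31.7926   -5.7634 -134.9168] [-0.0372 -0.1174 -0.0586  0.0319  0.1114  0.0519] [  0.4511 -29.313   18.9191   3.06     1.3594   0.0988] [ 178.2408   19.8652 -161.9028] [-0.8108  1.3663 -0.2216]
[-0.01 -0.03  0.03] [ 1.8 -0.1  0.1]
[-0.38  0.64 -2.08] [1.8 4.9 0.2]
```

Request:
{"fn": "send_rows", "kwargs": {
  "plan": [
    [[-0.2, 0.2, -0.7, 0.6, 1.6, 0], [-0.3, 0.4, -1.4, 1.2, 3.2, 0], [-0.4, 0.6, -2.1, 1.8, 4.9, 0], [-0.4, 0.6, -2.1, 1.8, 4.9, 0], [-0.4, 0.6, -2.1, 1.8, 4.9, 0]]
  ]
}}

```text
clock: 8.87
tool_pos: [0.5058, 0.1098, 0.0827]
orientation: [-180.0, 15.1, -161.8]
force: [-0.2, 0.5, -2.7]
opening: 0.026
gripper_force: 30.0
```

```bash
python3 - <<'E'
from h import *
from plant import ctrl
o=ctrl.get_obs(); print(o["joint_pos"],o["orientation"]);where()
H=lambda d,f,p:(83-d*np.cos(np.radians(f)),-38,84+d*np.sin(np.radians(f))-1.25,p)
rows([H(118,f,p) for f,p in [(15,15),(20,12),(25,9),(30,6),(35,3),(40,0),(45,0),(50,0)]])
E
```

```text
[  37.2977    6.4386  -47.4206   12.9969  -22.3351 -120.524 ] [-179.9908   15.1227 -161.7901]
tip in case [-34.8529 -39.2471 120.9353] F case [ 0.019   0.5658 -2.6855] M [0.1318 1.2522 0.0964]
[-0.17  0.17  0.81] [0.  0.1 0.2]
[-0.71  0.16 -0.69] [0.  3.1 0.2]
[-1.35  0.16 -2.14] [0.  6.1 0.2]
[-2.1   0.16 -3.53] [0.  9.1 0.2]
[-2.94  0.16 -4.85] [ 0.  12.1  0.2]
[-3.87  0.16 -6.1 ] [ 0.  15.1  0.2]
[-4.74  0.16 -6.65] [ 0.  15.1  0.2]
[-5.66  0.15 -7.12] [ 0.  15.1  0.2]
```

Request:
{"fn": "send_rows", "kwargs": {
  "plan": [
    [[-0.3, 0.1, 0.1, 0, 1, 0], [-0.7, 0.15, -0.7, 0, 3, 0], [-1.35, 0.15, -2.1, 0, 6, 0], [-2.1, 0.15, -3.5, 0, 9, 0], [-2.9, 0.15, -4.9, 0, 12, 0], [-3.9, 0.15, -6.1, 0, 15, 0], [-4.7, 0.15, -6.7, 0, 15, 0], [-5.7, 0.15, -7.1, 0, 15, 0]]
  ]
}}

```text
clock: 9.53
tool_pos: [0.5401, 0.1209, 0.165]
orientation: [-179.9, 0.0, -162.0]
force: [-1.7, 0.1, -2.0]
opening: 0.0263
gripper_force: 30.0
```

```bash
python3 - <<'E'
from h import *
from plant import ctrl
import pickle
o=ctrl.get_obs(); print(o["joint_pos"],o["orientation"]);where()
H=lambda d,f,p:(83-d*np.cos(np.radians(f)),-38,84+d*np.sin(np.radians(f))-1.25,p)
rows([H(118,f,0) for f in (50,56,62,68,74,80,86,92,98,104)])
S=ctrl.snapshot("scene");pickle.dump(S,open("S3.pkl","wb"))
cv2.imwrite("pics/m5.png",cv2.resize(S["img"][60:300,180:440],None,fx=2.4,fy=2.4,interpolation=cv2.INTER_CUBIC)[:,:,::-1])
E
```

```text
[  32.9768   11.9725  -19.8813    0.1376  -58.1442 -105.0026] [-179.8876    0.032  -161.9532]
tip in case [  7.1169 -39.5848 171.965 ] F case [-1.5936  0.5951 -1.9799] M [0.0643 0.6842 0.0037]
[-0.    0.17 -0.12] [-0.1  0.   0. ]
[-0.99  0.17 -0.87] [-0.1  0.   0. ]
[-2.05  0.17 -1.5 ] [-0.1  0.   0. ]
[-3.17  0.16 -2.02] [-0.1  0.   0. ]
[-4.34  0.16 -2.43] [-0.1  0.   0. ]
[-5.54  0.16 -2.7 ] [-0.1  0.   0. ]
[-6.77  0.16 -2.85] [-0.1  0.   0. ]
[-8.    0.16 -2.87] [-0.1  0.   0. ]
[-9.23  0.16 -2.77] [-0.1  0.   0. ]
[-10.44   0.16  -2.53] [-0.1  0.   0. ]
```

View pics/m5.png

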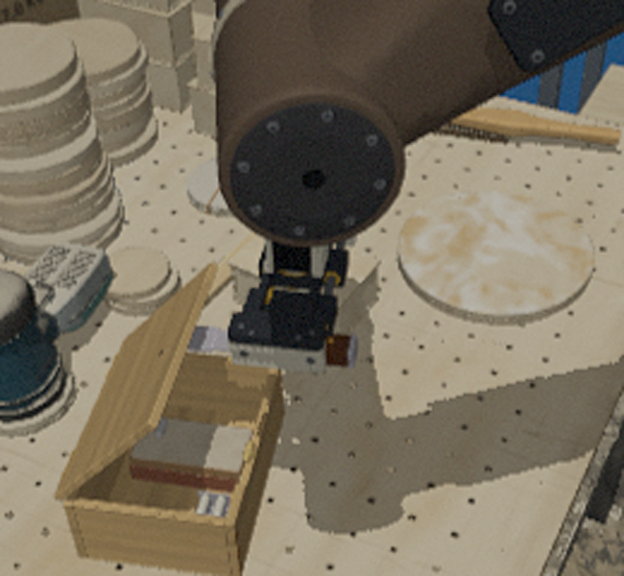

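Request:
{"fn": "send_rows", "kwargs": {
  "plan": [
    [[-1, 0.15, -0.9, 0, 0, 0], [-2, 0.15, -1.5, 0, 0, 0], [-3.2, 0.15, -2, 0, 0, 0], [-4.3, 0.15, -2.4, 0, 0, 0], [-5.5, 0.15, -2.7, 0, 0, 0], [-6.8, 0.15, -2.85, 0, 0, 0], [-8, 0.15, -2.85, 0, 0, 0], [-9.2, 0.15, -2.8, 0, 0, 0]]
  ]
}}

```text
clock: 10.25
tool_pos: [0.6268, 0.1512, 0.1926]
orientation: [-179.9, 0.1, -161.9]
force: [-0.6, -0.7, -1.3]
opening: 0.0259
gripper_force: 30.0
```

Request:
{"fn": "send_rows", "kwargs": {
  "plan": [
    [[-0.6, 0, 0.1, 0, 0, 0], [-1.2, 0, 0.2, 0, 0, 0], [-1.4, 0, 0.2, 0, 0, 0], [-1.4, 0, 0.2, 0, 0, 0], [-1.4, 0, 0.2, 0, 0, 0]]
  ]
}}

```text
clock: 10.67
tool_pos: [0.6394, 0.156, 0.1914]
orientation: [-179.9, -0.0, -161.9]
force: [0.3, 0.8, -1.6]
opening: 0.026
gripper_force: 30.0
```

```bash
python3 - <<'E'
from h import *
from plant import ctrl
import pickle
o=ctrl.get_obs(); print(o["joint_pos"],o["orientation"],o["tool_pos"]);where()
S={n:ctrl.snapshot(n) for n in("top","scene")};pickle.dump(S,open("S4.pkl","wb"))
E
```

```text
[  30.6865   20.2738   -4.4452    0.0614  -65.3153 -102.5661] [-179.9381   -0.0214 -161.8539] [0.6394 0.156  0.1914]
tip in case [112.4225 -36.6743 198.2674] F case [ 0.5023  0.6375 -1.5623] M [ 0.0482 -0.0319 -0.0276]
```

Request:
{"fn": "send_rows", "kwargs": {
  "plan": [
    [[2, 0, 0, 0, 0, 0], [6, 0, 0, 0, 0, 0], [10, 0, 0, 0, 0, 0], [14, 0, 0, 0, 0, 0], [18, 0, 0, 0, 0, 0], [18, 0, 0, 0, 0, 0]]
  ]
}}

```text
clock: 11.27
tool_pos: [0.4618, 0.097, 0.1916]
orientation: [180.0, -0.1, -161.9]
force: [-1.0, 0.2, -2.2]
opening: 0.0255
gripper_force: 30.0
```

```bash
python3 - <<'E'
from h import *
go([.42,-.03,.03],-162)
E
```

```text
at [0.4618 0.097  0.1916] [ 179.9842   -0.1358 -161.8903] F [-0.9752  0.2246 -2.1806] t 11.27 open 0.0255
shift [  7.88 -10.77  16.18] turn [ 0.02 -0.14  0.11]
```

Request:
{"fn": "send_rows", "kwargs": {
  "plan": [
    [[3, -1, 0, 0, 0, 0], [6, -4, 2, 0, 0, 0], [7.9, -7, 4.5, 0, 0, 0], [7.9, -9, 8, 0, 0, 0], [7.9, -10.8, 11, 0, 0, 0], [7.9, -10.8, 14, 0, 0, 0], [7.9, -10.8, 16, 0, 0, 0], [7.9, -10.8, 16.2, 0, 0, 0]]
  ]
}}

```text
clock: 11.93
tool_pos: [0.4249, -0.0286, 0.0271]
orientation: [-179.9, -0.3, -161.9]
force: [-0.8, -1.0, -0.6]
opening: 0.0258
gripper_force: 30.0
```

Request:
{"fn": "send_rows", "kwargs": {
  "plan": [
    [[0, 0, 0.6, 0, 0, 0], [0, 0, 1.2, 0, 0, 0], [0, 0, 1.7, 0, 0, 0], [0, 0, 2.0, 0, 0, 0], [0, 0, 2.2, 0, 0, 0], [0, 0, 2.3, 0, 0, 0], [0, 0, 2.3, 0, 0, 0]]
  ]
}}

```text
clock: 12.52
tool_pos: [0.4274, -0.0272, 0.007]
orientation: [-179.9, 0.0, -161.8]
force: [0.3, 0.2, -0.5]
opening: 0.0256
gripper_force: 30.0
```

```bash
python3 - <<'E'
from h import *
go([.42,-.03,.0041],-162)
E
```

```text
at [ 0.4274 -0.0272  0.007 ] [-179.9444    0.0052 -161.8275] F [ 0.2603  0.1886 -0.5176] t 12.52 open 0.0256
shift [ 0.79 -0.04  0.29] turn [-0.06  0.01  0.17]
```

Request:
{"fn": "send_rows", "kwargs": {
  "plan": [
    [[0, 0, 0.1, 0, 0, 0], [0, 0, 0.2, 0, 0, 0], [0, 0, 0.2, 0, 0, 0]]
  ]
}}

```text
clock: 12.77
tool_pos: [0.4275, -0.0273, 0.005]
orientation: [-179.9, 0.0, -161.8]
force: [-2.8, 0.5, 4.0]
opening: 0.0257
gripper_force: 30.0
```

Request:
{"fn": "send_rows", "kwargs": {
  "plan": [
    [[0, 0, 0, 0, 0, 0], [0, 0, 0, 0, 0, 0], [0, 0, 0, 0, 0, 0], [0, 0, 0, 0, 0, 0], [0, 0, 0, 0, 0, 0], [0, 0, -1, 0, 0, 0], [0, 0, -4, 0, 0, 0], [0, 0, -8, 0, 0, 0]]
  ],
  "fingers": 1
}}

```text
clock: 13.43
tool_pos: [0.425, -0.028, 0.0836]
orientation: [-179.9, -0.4, -161.9]
force: [1.1, 0.8, -0.5]
opening: 0.0735
gripper_force: 0.0
```

Request:
{"fn": "send_rows", "kwargs": {
  "plan": [
    [[0, 0, -4, 0, 0, 0], [0, 0, -8, 0, 0, 0], [0, 0, -12, 0, 0, 0], [0, 0, -12, 0, 0, 0]]
  ]
}}

```text
clock: 13.77
tool_pos: [0.4312, -0.0265, 0.2127]
orientation: [-179.9, 0.7, -161.8]
force: [1.2, 0.9, 1.1]
opening: 0.0874
gripper_force: 0.0
```

```bash
python3 - <<'E'
from h import *
from plant import ctrl
import pickle
go([.60,.18,.23],-162)
S={n:ctrl.snapshot(n) for n in("top","scene","wrist")};pickle.dump(S,open("S5.pkl","wb"))
s=S["scene"]; hsv=cv2.cvtColor(s["img"],cv2.COLOR_RGB2HSV)
Rz=R.from_euler("z",YAW,degrees=True)
# rectify scene onto z=.043 inside case, 1 px = 3 mm, print saturation/value coarse map
for nm in("scene","top"):
  s=S[nm]; hsv=cv2.cvtColor(s["img"],cv2.COLOR_RGB2HSV)
  g=[[C+Rz.apply([x,y,.043]) for y in np.arange(.1,-.101,-.008)] for x in np.arange(.08,-.081,-.008)]
  uv=proj(s,np.array(g).reshape(-1,3)).astype(np.float32).reshape(len(g),-1,2)
  m=cv2.remap(hsv,uv,None,cv2.INTER_LINEAR); print(nm,"S");print(m[:,:,1]); print("V");print(m[:,:,2])
E
```

```text
at [ 0.4312 -0.0265  0.2127] [-179.853     0.6895 -161.7662] F [1.2032 0.9174 1.125 ] t 13.77 open 0.0874
shift [-22.51  14.33  -1.5 ] turn [-0.15  0.69  0.23]
scene S
[[114 112 118 108 112 117 109 116 109 117 121 113 133 121 116 103 110 108
  109 110 107 126 120 116 110 119]
 [110 114 111 109 112 113 110 105 112 122 126 118 115 116 115 127 108 124
  112 128 109 124 121 130 119 108]
 [112 112 112 108 115 132 119 108 113 123 125 115 118 116 117 115 113 120
  117 113 112 120 121 113 111 115]
 [117 108 114 109 112 111 110 110 109 113 109 111 106 107 109 112 110 109
  112 108 109 108 111 112 112 109]
 [107 115 116 108 106 109 109 112 114 125 101  74  43  42  44  41  41  42
   64 109 112 111 116 113 112 110]
 [114 114 116 110 112 110 108 109 131 145 111  76  41  41  47  42  48  47
   64 112 108 112 112 115 111 109]
 [111 108 107 108 110 109 110 110 123 140 114  69  38  42  46  44  45  46
   66 110 109 109 114 114 113 108]
 [114 113 110 110 110 111 107 108 129 147 119  86  44  45  43  43  44  46
   68 112 109 112 108 110 108 112]
 [118 111 121 110 106 109 114 109 123 144 124  66  48  49  4
[... 7537 characters left out ...]
34 133 135
  129  77 108 144 143 144 139 134]
 [ 85  95 115 100  86 113 119 126 134 139 140 132 136 136 135 135 135 134
  129  74 118 141 141 141 137 133]
 [101 139 141 110  89  95  95  94 138 145 145 139 135 135 133 136 136 133
  126  78 120 145 145 145 141 131]
 [ 76  91  99  97  85  89  90  88 121 137 139 133 113 116 116 121 120 119
  112  79 118 144 144 144 143 130]
 [132 135 135 135 124 128 128 130 131 127 126 111 130 122 124 122 122 125
  130 132 134 135 134 134 134 129]
 [ 79  77  78  80  79  81  91  92  97  88  77  86  89  85  87  96  93  90
   90  86  78  79  81  80  80  78]
 [118  78  70  76  78  73  79  78  79  78  80  80  74  76  78  77  82  82
   81  82  80  80  78  80  81  79]]
```

```bash
cat >> h.py <<'E'
def cw(x,y,z): return C+R.from_euler("z",YAW,degrees=True).apply([x,y,z])
E
python3 - <<'E'
from h import *
import pickle
print(cw(-.003,-.019,.2)); go(cw(-.003,-.019,.2),-162)
S=pickle.load(open("S5.pkl","rb"))
# block edges, subpixel on rectified maps
for nm in("scene","top"):
  s=S[nm]; sat=cv2.cvtColor(s["img"],cv2.COLOR_RGB2HSV)[:,:,1].astype(np.float32)
  xs=np.arange(.075,-.078,-.001); ys=np.arange(.04,-.075,-.001)
  uv=proj(s,np.array([cw(x,y,.043) for x in xs for y in ys])).astype(np.float32).reshape(len(xs),len(ys),2)
  m=(cv2.remap(sat,uv,None,cv2.INTER_LINEAR)<75).astype(np.uint8)
  m=cv2.morphologyEx(m,cv2.MORPH_OPEN,np.ones((7,7)))
  n,l,st,ce=cv2.connectedComponentsWithStats(m); k=1+np.argmax(st[1:,4]); c=np.argwhere(l==k)[:,::-1].astype(np.float32)
  r=cv2.minAreaRect(c); print(nm,"x",xs[0]-r[0][1]/1e3,"y",ys[0]-r[0][0]/1e3,r[1:])
# round in scene & top: low saturation bright
for nm in("scene","top"):
  s=S[nm]; xs=np.arange(.66,.32,-.002); ys=np.arange(-.12,-.46,-.002)
  uv=proj(s,np.array([(x,y,.02) for x in xs for y in ys])).astype(np.float32).reshape(len(xs),len(ys),2)
  w=cv2.remap(s["img"],uv,None,cv2.INTER_LINEAR); cv2.imwrite(f"pics/r_{nm}.png",w[:,:,::-1])
  g=cv2.GaussianBlur(cv2.cvtColor(w,cv2.COLOR_RGB2GRAY),(3,3),0)
  print(nm,[(round(xs[0]-c[1]*.002,4),round(ys[0]-c[0]*.002,4),c[2]*2) for c in (cv2.HoughCircles(g,cv2.HOUGH_GRADIENT_ALT,1,20,param1=120,param2=.3,minRadius=58,maxRadius=66) if cv2.HoughCircles(g,cv2.HOUGH_GRADIENT_ALT,1,20,param1=120,param2=.3,minRadius=58,maxRadius=66) is not None else [[]])[0]])
E
```

```text
[0.6391 0.1748 0.2   ]
at [ 0.4271 -0.027   0.205 ] [-179.9764    0.0496 -161.8572] F [-1.1169  0.144  -0.9443] t 13.92 open 0.0873
shift [-26.43  12.58   0.52] turn [-0.02  0.05  0.14]
scene x -0.0029320678710937492 y -0.015677017211914064 ((56.44510269165039, 111.77764129638672), 0.8069294691085815)
top x -0.0014028549194335938 y -0.020186107635498045 ((56.96248245239258, 113.30965423583984), 0.8814040422439575)
scene []
top []
```

Request:
{"fn": "send_rows", "kwargs": {
  "plan": [
    [[-4, 2, 0, 0, 0, 0], [-8, 4, 0, 0, 0, 0], [-11.5, 5.5, 0, 0, 0, 0], [-15, 7, 0, 0, 0, 0], [-18.5, 9, 0.5, 0, 0, 0], [-22, 10.5, 0.5, 0, 0, 0], [-25.5, 12.2, 0.5, 0, 0, 0], [-26.4, 12.6, 0.5, 0, 0, 0]]
  ]
}}

```text
clock: 14.58
tool_pos: [0.6411, 0.1778, 0.1955]
orientation: [-179.9, -0.3, -161.8]
force: [-0.1, -0.8, -0.5]
opening: 0.0879
gripper_force: 0.0
```

```bash
python3 - <<'E'
from h import *
go(cw(-.002,-.018,.026),-162)
E
```

```text
at [0.6411 0.1778 0.1955] [-179.8734   -0.2527 -161.7586] F [-0.118  -0.8018 -0.4645] t 14.58 open 0.0879
shift [ 0.11 -0.09 16.95] turn [-0.13 -0.25  0.24]
```

Request:
{"fn": "send_rows", "kwargs": {
  "plan": [
    [[0, 0, 3.5, 0, 0, 0], [0, 0, 7, 0, 0, 0], [0, 0, 10.5, 0, 0, 0], [0, 0, 13, 0, 0, 0], [0, 0, 15, 0, 0, 0], [0, 0, 16.3, 0, 0, 0], [0, 0, 17, 0, 0, 0], [0, 0, 17, 0, 0, 0]]
  ]
}}

```text
clock: 15.25
tool_pos: [0.6369, 0.1736, 0.0261]
orientation: [-179.9, -0.3, -161.9]
force: [-0.2, -0.0, -0.4]
opening: 0.0875
gripper_force: 0.0
```

```bash
python3 - <<'E'
from h import *
go(cw(-.002,-.018,.026),-162)
E
```

```text
at [0.6369 0.1736 0.0261] [-179.882    -0.349  -161.8645] F [-0.2365 -0.0397 -0.3856] t 15.25 open 0.0875
shift [-0.35  0.15  0.01] turn [-0.12 -0.35  0.14]
```

Inside the case with no contact; closing on the block.

Request:
{"fn": "send_rows", "kwargs": {
  "plan": [
    [[-0.2, 0.1, 0, 0, 0, 0], [-0.2, 0.1, 0, 0, 0, 0], [-0.2, 0.1, 0, 0, 0, 0], [-0.2, 0.1, 0, 0, 0, 0], [-0.2, 0.1, 0, 0, 0, 0], [-0.2, 0.1, 0, 0, 0, 0], [-0.2, 0.1, 0, 0, 0, 0], [-0.2, 0.1, 0, 0, 0, 0]]
  ],
  "fingers": 0
}}

```text
clock: 15.92
tool_pos: [0.6408, 0.1764, 0.0305]
orientation: [-179.9, 0.0, -161.8]
force: [-2.4, 0.4, 6.3]
opening: 0.0579
gripper_force: 29.9
```

```bash
python3 - <<'E'
from h import *
go(cw(-.002,-.018,.026),-162)
E
```

```text
at [0.6408 0.1764 0.0305] [-179.9448    0.0391 -161.8311] F [-2.3744  0.395   6.2693] t 15.92 open 0.0579
shift [0.11 0.   0.45] turn [-0.06  0.04  0.17]
```

Request:
{"fn": "send_rows", "kwargs": {
  "plan": [
    [[0, 0, 0, 0, 0, 0], [0, 0, -1, 0, 0, 0], [0, 0, -3, 0, 0, 0], [0, 0, -6, 0, 0, 0], [0, 0, -9, 0, 0, 0], [0, 0, -12, 0, 0, 0], [0, 0, -13, 0, 0, 0], [0, 0, -13, 0, 0, 0]]
  ]
}}

```text
clock: 16.58
tool_pos: [0.6421, 0.1771, 0.1639]
orientation: [-180.0, 0.3, -161.8]
force: [-0.2, 0.3, -2.1]
opening: 0.0578
gripper_force: 29.9
```

```bash
python3 - <<'E'
from h import *
from plant import ctrl
import pickle
S={n:ctrl.snapshot(n) for n in("top","scene","wrist")};pickle.dump(S,open("S6.pkl","wb"))
go([.49,-.281,.16],-100)
# round: reuse S5 (arm away?) edge points by radial search of gradient from rough centre, robust circle fit, both cameras
from scipy.optimize import least_squares
S=pickle.load(open("S0.pkl","rb")); S5=pickle.load(open("S5.pkl","rb")); S6=S if False else pickle.load(open("S6.pkl","rb"))
for tag,D in(("S0",S),("S5",S5),("S6",S6)):
 for nm in("top","scene"):
  s=D[nm]; lab=cv2.GaussianBlur(cv2.cvtColor(s["img"],cv2.COLOR_RGB2LAB),(3,3),0).astype(np.float32)
  c0=np.array([.49,-.281]); 
  for it in range(2):
    pts=[]
    for a in np.linspace(0,2*np.pi,120,endpoint=False):
      rr=np.arange(.105,.141,.001); q=np.c_[c0[0]+rr*np.cos(a),c0[1]+rr*np.sin(a),np.full(len(rr),.02)]
      p=proj(s,q).astype(np.float32).reshape(1,-1,2); v=cv2.remap(lab,p,None,cv2.INTER_LINEAR)[0]
      g=np.linalg.norm(v[4:]-v[:-4],axis=1); k=g.argmax(); 
      if g[k]>12: pts.append(q[k+2,:2])
    pts=np.array(pts)
    r=least_squares(lambda x:np.hypot(*(pts-x[:2]).T)-.123,c0,loss="soft_l1",f_scale=.002); c0=r.x
  print(tag,nm,len(pts),c0,np.median(abs(r.fun)))
E
```

```text
at [0.6396 0.1761 0.1585] [-179.9589   -0.1149 -161.8678] F [ 0.0626 -0.1572 -1.3537] t 16.73 open 0.0578
shift [ 28.44 -38.78  -0.06] turn [  0.02  -0.13 -61.87]
S0 top 24 [ 0.4919 -0.283 ] 0.004784880861582096
S0 scene 66 [ 0.49 -0.27] 0.007568475127021475
S5 top 35 [ 0.4821 -0.2879] 0.004420563708151512
S5 scene 64 [ 0.4814 -0.2746] 0.005570251666217024
S6 top 15 [ 0.4841 -0.2859] 0.0016681300284731582
S6 scene 57 [ 0.4823 -0.2682] 0.0052826428876442955
```

Request:
{"fn": "send_rows", "kwargs": {
  "plan": [
    [[0.5, -1, -2, 0, 0, 0], [1.7, -4, -4, 0, 0, 0], [3.2, -7.5, -4, 0, 0, 0], [4.8, -11, -4, 0, 0, 0], [6.3, -15, -4, 0, 0, 0], [7.9, -18.5, -4, 0, 0, 0], [9.5, -22, -4, 0, 0, 0], [11, -26, -4, 0, 0, 0]]
  ]
}}

```text
clock: 17.4
tool_pos: [0.6154, -0.1053, 0.1981]
orientation: [180.0, -0.2, -161.8]
force: [0.2, 0.2, -0.3]
opening: 0.0577
gripper_force: 29.9
```

Request:
{"fn": "send_rows", "kwargs": {
  "plan": [
    [[1.5, -3.5, 0, 0, 0, 0], [3, -7, 0, 0, 0, 0], [4.5, -10, 0, 0, 0, 0], [5.4, -12, 0, 0, 0, 0], [5.4, -12.8, 0, 0, 0, 0], [5.4, -12.8, 0, 0, 0, 0], [5.4, -12.8, 0, 0, 0, 0]]
  ]
}}

```text
clock: 17.98
tool_pos: [0.6051, -0.2422, 0.1984]
orientation: [180.0, -0.1, -161.9]
force: [0.5, -0.2, -1.2]
opening: 0.0576
gripper_force: 29.9
```

```bash
cat > rd.py <<'E'
from h import *
from plant import ctrl
import pickle
o=ctrl.get_obs(); print(o["tool_pos"],o["opening"],o["joint_pos"])
s=ctrl.snapshot("wrist"); pickle.dump(s,open("w7.pkl","wb")); cv2.imwrite("pics/w7.png",s["img"][:,:,::-1])
xs=np.arange(.70,.28,-.002); ys=np.arange(-.08,-.48,-.002)
uv=proj(s,np.array([(x,y,.02) for x in xs for y in ys])).astype(np.float32).reshape(len(xs),len(ys),2)
w=cv2.remap(s["img"],uv,None,cv2.INTER_LINEAR); cv2.imwrite("pics/w7r.png",w[:,:,::-1])
hsv=cv2.cvtColor(w,cv2.COLOR_RGB2HSV)
print("S");
for r in hsv[::10,::10,1]: print(*["%3d"%v for v in r])
print("V")
for r in hsv[::10,::10,2]: print(*["%3d"%v for v in r])
E
python3 rd.py
```

```text
[ 0.6051 -0.2422  0.1984] 0.057618893801300114 [ -4.6821  19.4825  -4.6642   0.0388 -65.9938 -67.2393]
S
  0  48   0  85  62  60  63  58  64  65  51  42  48  43  47  72  70  70  68  70
196  52  43   0  60  65  67  66  76  68  61  50  44  43  76  73  74  76  69  71
 28  65  51  47  66  61  66  71  69  69  61  83  70  74  72  69  68  74  72  72
 52  64  60  67  83  61  61  69  57  61  56  80  68  74  73  72  70  68  77  74
 55  66  62  81  71  63  63  58  56  57  58  60  75  76  75  74  73  71  58  58
 59  67  63  82  69  60  64  58  57  52  59  65  68  70  55  60  57  59  57  57
 54  56  55  56  54  92  65  56  59 147 146  54  69  66  24  56  56  57  57  59
 57  50  52  51  51  51 133 109  54  69  74  54  92  26  58  58  53  53  56  54
 59  51  56  54  53  57  79  70  69 109  86  97  60  24  41  28  51  53  53  56
 64  55  59  59  58  49  77  44  81  98 111  83  46  49  25  18  63  54  53  53
 68  62  54  55  64  51  58  47  49  39  55  50  22  56  29  33  66  56  53  53
 69  63  59  55  35  20  64  63  66  36  62  36  37  17  31  31  66  57  57  58
 66  68  62  56  53  43  78  75  69
[... 1666 characters left out ...]
 237 143 146 145 143 147 155 238 233 230 233   0   0   0   0
238 235 235 236 235 234 141 143 145 143 144 152 231   0   0   0   0   0   0   0
235 240 235 236 236 236 146 152 146 147   0   0   0   0   0   0   0   0   0   0
233 233 235 236 236 236 148   0   0   0   0   0   0   0   0   0   0   0   0   0
233 236 233 233   0   0   0   0   0   0   0   0   0   0   0   0   0   0   0   0
232   0   0   0   0   0   0   0   0   0   0   0   0   0   0   0   0   0   0   0
  0   0   0   0   0   0   0   0   0   0   0   0   0   0   0   0   0   0   0   0
  0   0   0   0   0   0   0   0   0   0   0   0   0   0   0   0   0   0   0   0
  0   0   0   0   0   0   0   0   0   0   0   0   0   0   0   0   0   0   0   0
```

```bash
cat > rd2.py <<'E'
from h import *
import pickle
ang=np.linspace(0,2*np.pi,240,endpoint=False)
def score(s,c,d,z=.02,r=.123):
    lab=s["lab"]; v=[]
    for rr in (r-d,r+d):
        q=np.c_[c[0]+rr*np.cos(ang),c[1]+rr*np.sin(ang),np.full(240,z)]
        v.append(cv2.remap(lab,proj(s,q).astype(np.float32).reshape(1,-1,2),None,cv2.INTER_LINEAR)[0])
    return np.minimum(np.linalg.norm(v[0]-v[1],axis=1),25).mean()
for f,nm,key in [("S0.pkl","top","top"),("S1.pkl","top","top"),("S2.pkl","top","top"),("S4.pkl","top","top"),("S0.pkl","scene","scene"),("S4.pkl","scene","scene"),("S5.pkl","scene","scene"),("w7.pkl",None,"wrist")]:
    s=pickle.load(open(f,"rb")); s=s[nm] if nm else s
    s["lab"]=cv2.cvtColor(s["img"],cv2.COLOR_RGB2LAB).astype(np.float32)
    X=np.arange(.468,.511,.001);Y=np.arange(-.300,-.259,.001)
    M=np.array([[score(s,(x,y),.003) for y in Y] for x in X]); M=cv2.GaussianBlur(M,(3,3),0)
    i=np.unravel_index(M.argmax(),M.shape); W=np.clip(M-M.max()*.9,0,None); xx,yy=np.meshgrid(X,Y,indexing="ij")
    print(f,key,X[i[0]],Y[i[1]],"peak",M.max().round(2),"med",np.median(M).round(2),"cm",(xx*W).sum()/W.sum(),(yy*W).sum()/W.sum())
E
python3 rd2.py
```

```text
S0.pkl top 0.48800000000000004 -0.284 peak 8.68 med 4.11 cm 0.48884928906148156 -0.28314690237146123
S1.pkl top 0.48800000000000004 -0.284 peak 8.71 med 3.7 cm 0.4884899587851678 -0.28339993247191536
S2.pkl top 0.48800000000000004 -0.284 peak 8.82 med 3.77 cm 0.4885555333675955 -0.28337354329849074
S4.pkl top 0.48800000000000004 -0.284 peak 8.99 med 3.83 cm 0.48851758471364704 -0.28326660425840483
S0.pkl scene 0.48700000000000004 -0.27699999999999997 peak 14.31 med 6.91 cm 0.4870732526877037 -0.27749406217868783
S4.pkl scene 0.48800000000000004 -0.27699999999999997 peak 14.25 med 6.59 cm 0.4854644336331573 -0.2743903205651934
S5.pkl scene 0.48800000000000004 -0.27699999999999997 peak 14.01 med 7.86 cm 0.48540830857842376 -0.2744953061832139
w7.pkl wrist 0.48600000000000004 -0.285 peak 8.56 med 5.23 cm 0.4866208517700804 -0.2840545287262318
```

Request:
{"fn": "send_rows", "kwargs": {
  "plan": [
    [[3, 0, 2, 0, 0, 0], [6, 0, 4, 0, 0, 0], [9, 0, 6.5, 0, 0, 0], [11.5, 0, 9, 0, 0, 0], [12.3, 0, 11.5, 0, 0, 0], [12.3, 0, 13, 0, 0, 0], [12.3, 0, 13.8, 0, 0, 0], [12.3, 0, 13.8, 0, 0, 0]]
  ]
}}

```text
clock: 18.7
tool_pos: [0.4881, -0.2796, 0.0605]
orientation: [180.0, -0.2, -161.8]
force: [1.5, -0.7, -0.8]
opening: 0.058
gripper_force: 29.9
```

```bash
python3 - <<'E'
from h import *
go([.488,-.281,.0435],-162)
E
```

```text
at [ 0.4881 -0.2796  0.0605] [ 179.9664   -0.1617 -161.7737] F [ 1.4894 -0.7321 -0.8265] t 18.7 open 0.058
shift [ 0.05 -0.13  1.7 ] turn [ 0.03 -0.16  0.23]
```

Request:
{"fn": "send_rows", "kwargs": {
  "plan": [
    [[0, -0.1, 0.4, 0, 0, 0], [0, -0.1, 0.8, 0, 0, 0], [0, -0.1, 1.1, 0, 0, 0], [0, -0.1, 1.3, 0, 0, 0], [0, -0.1, 1.5, 0, 0, 0], [0, -0.1, 1.6, 0, 0, 0], [0, -0.1, 1.6, 0, 0, 0]]
  ]
}}

```text
clock: 19.28
tool_pos: [0.4889, -0.2818, 0.046]
orientation: [-179.9, -0.0, -161.8]
force: [0.2, 0.4, -0.6]
opening: 0.0577
gripper_force: 29.9
```

Request:
{"fn": "send_rows", "kwargs": {
  "plan": [
    [[0, 0, 0.05, 0, 0, 0], [0, 0, 0.1, 0, 0, 0], [0, 0, 0.1, 0, 0, 0]]
  ]
}}

```text
clock: 19.53
tool_pos: [0.489, -0.2818, 0.0451]
orientation: [-179.9, -0.0, -161.8]
force: [0.0, 0.8, -1.0]
opening: 0.0576
gripper_force: 29.9
```

Request:
{"fn": "send_rows", "kwargs": {
  "plan": [
    [[0, 0, 0.06, 0, 0, 0], [0, 0, 0.12, 0, 0, 0], [0, 0, 0.18, 0, 0, 0], [0, 0, 0.18, 0, 0, 0]]
  ]
}}

```text
clock: 19.87
tool_pos: [0.4889, -0.2817, 0.0431]
orientation: [-179.9, -0.0, -161.8]
force: [0.5, 0.3, -1.0]
opening: 0.0578
gripper_force: 29.9
```

Request:
{"fn": "send_rows", "kwargs": {
  "plan": [
    [[0, 0, 0.04, 0, 0, 0], [0, 0, 0.08, 0, 0, 0], [0, 0, 0.08, 0, 0, 0]]
  ]
}}

```text
clock: 20.12
tool_pos: [0.489, -0.2818, 0.0425]
orientation: [-179.9, -0.0, -161.8]
force: [-0.5, 0.0, -1.2]
opening: 0.0576
gripper_force: 29.9
```

Request:
{"fn": "send_rows", "kwargs": {
  "plan": [
    [[0, 0, 0.05, 0, 0, 0], [0, 0, 0.1, 0, 0, 0], [0, 0, 0.1, 0, 0, 0]]
  ]
}}

```text
clock: 20.37
tool_pos: [0.4891, -0.2817, 0.0424]
orientation: [-179.9, -0.0, -161.8]
force: [-3.0, 3.0, 9.1]
opening: 0.0578
gripper_force: 29.9
```

Request:
{"fn": "send_rows", "kwargs": {
  "plan": [
    [[0, 0, 0.05, 0, 0, 0], [0, 0, 0.1, 0, 0, 0], [0, 0, 0.1, 0, 0, 0]]
  ]
}}

```text
clock: 20.62
tool_pos: [0.4891, -0.2818, 0.0423]
orientation: [-179.9, 0.0, -161.8]
force: [-6.0, 5.4, 17.3]
opening: 0.0574
gripper_force: 29.9
```

Request:
{"fn": "send_rows", "kwargs": {
  "plan": [
    [[0, 0, -0.1, 0, 0, 0], [0, 0, -0.18, 0, 0, 0], [0, 0, -0.18, 0, 0, 0]]
  ]
}}

```text
clock: 20.87
tool_pos: [0.4891, -0.2818, 0.0424]
orientation: [-179.9, -0.0, -161.8]
force: [-0.2, 2.4, 5.7]
opening: 0.0574
gripper_force: 29.9
```

Request:
{"fn": "send_rows", "kwargs": {
  "plan": [
    [[0, 0, 0, 0, 0, 0], [0, 0, 0, 0, 0, 0], [0, 0, 0, 0, 0, 0], [0, 0, 0, 0, 0, 0], [0, 0, 0, 0, 0, 0], [0, 0, 0, 0, 0, 0], [0, 0, -1, 0, 0, 0], [0, 0, -3, 0, 0, 0]]
  ],
  "fingers": 1
}}

```text
clock: 21.53
tool_pos: [0.4873, -0.2813, 0.0709]
orientation: [179.9, -0.2, -161.9]
force: [0.4, -0.2, 0.8]
opening: 0.0878
gripper_force: 0.0
```

Request:
{"fn": "send_rows", "kwargs": {
  "plan": [
    [[0, 0, -4, 0, 0, 0], [0, 0, -8, 0, 0, 0], [0, 0, -12, 0, 0, 0], [0, 0, -16, 0, 0, 0], [4, 0, -16, 0, 0, 0], [4, 0, -16, 0, 0, 0], [4, 0, -16, 0, 0, 0]]
  ]
}}

```text
clock: 22.12
tool_pos: [0.4501, -0.2943, 0.2345]
orientation: [-179.9, 0.1, -161.9]
force: [0.1, -0.4, 0.0]
opening: 0.0874
gripper_force: 0.0
```

```bash
python3 - <<'E'
from h import *
from plant import ctrl
import pickle
o=ctrl.get_obs(); print(o["tool_pos"],o["force"],o["clock"])
S={n:ctrl.snapshot(n) for n in("top","scene","wrist")};pickle.dump(S,open("S8.pkl","wb"))
S0=pickle.load(open("S5.pkl","rb"))
def comp(s,box,z,f,tag):
    xs=np.arange(box[0],box[1],-.001); ys=np.arange(box[2],box[3],-.001)
    uv=proj(s,np.array([(x,y,z) for x in xs for y in ys])).astype(np.float32).reshape(len(xs),len(ys),2)
    w=cv2.remap(s["img"],uv,None,cv2.INTER_LINEAR); m=f(w).astype(np.uint8)
    m=cv2.morphologyEx(m,cv2.MORPH_OPEN,np.ones((5,5)))
    n,l,st,ce=cv2.connectedComponentsWithStats(m)
    for k in np.argsort(-st[1:,4])[:2]+1:
        r=cv2.minAreaRect(np.argwhere(l==k)[:,::-1].astype(np.float32)); print(tag,"x",round(xs[0]-r[0][1]/1e3,4),"y",round(ys[0]-r[0][0]/1e3,4),np.round(r[1],0),round(r[2],1),st[k,4])
# block by difference against the empty board
for nm in("scene","top"):
    xs=0; d=dict(S[nm]); d["img"]=cv2.absdiff(S[nm]["img"],S0[nm]["img"])
    comp(d,(.60,.37,-.17,-.40),.055,lambda w:w.max(2)>25,"block "+nm)
# scraper handle: dark red-brown
for nm in("scene","top"):
    comp(S[nm],(.60,.32,.12,-.12),.018,lambda w:(w[...,0].astype(int)-w[...,2]>30)&(w.max(2)<125)&(w[...,2]<60),"handle "+nm)
E
```

```text
[ 0.4501 -0.2943  0.2345] [ 0.086  -0.4278  0.0341] 22.1167
block scene x 0.4855 y -0.2845 [229. 229.] 90.0 39220
block top x 0.4855 y -0.2845 [229. 229.] 90.0 49474
block top x 0.536 y -0.227 [4. 4.] 90.0 25
handle scene x 0.426 y -0.0198 [94. 39.] 72.0 3377
handle scene x 0.5919 y 0.0864 [16. 44.] 84.3 448
handle top x 0.4303 y -0.0262 [91. 22.] 71.8 1897
```

Request:
{"fn": "send_rows", "kwargs": {
  "plan": [
    [[23.5, -24, 0, 0, 0, 0], [23.5, -24, 0, 0, 0, 0], [23.5, -24, 0, 0, 0, 0], [23.5, -24, 0, 0, 0, 0], [23.5, -24, 0, 0, 0, 0], [23.5, -24, 0, 0, 0, 0], [23.5, -24, 0, 0, 0, 0], [23.5, -24, 0, 0, 0, 0]]
  ]
}}

```text
clock: 22.93
tool_pos: [0.303, -0.5947, 0.2316]
orientation: [180.0, -0.1, -161.8]
force: [1.5, 0.8, -0.4]
opening: 0.0874
gripper_force: 0.0
```

```bash
cat > fin.py <<'E'
from h import *
from plant import ctrl
import pickle
o=ctrl.get_obs(); print(o["tool_pos"],o["force"],o["clock"])
S={n:ctrl.snapshot(n) for n in("top","scene")};pickle.dump(S,open("S9.pkl","wb"))
for nm in("scene","top"):
    s=S[nm]; hsv=cv2.cvtColor(s["img"],cv2.COLOR_RGB2HSV)
    xs=np.arange(.62,.36,-.01); ys=np.arange(-.15,-.41,-.01)
    uv=proj(s,np.array([(x,y,.055) for x in xs for y in ys])).astype(np.float32).reshape(len(xs),len(ys),2)
    w=cv2.remap(hsv,uv,None,cv2.INTER_LINEAR)
    print(nm,"H/S/V coarse, rows x from .62, cols y from -.15, step 10 mm")
    for r in w: print(*["%2d,%2d"%(v[1]//4,v[2]//4) for v in r])
# lid, spare box moved? compare to earlier pictures
S5=pickle.load(open("S5.pkl","rb")); S0=pickle.load(open("S0.pkl","rb"))
def sh(a,b,u0,u1,v0,v1):
    g=lambda s:cv2.cvtColor(s["img"],cv2.COLOR_RGB2GRAY)[v0:v1,u0:u1].astype(np.float32)
    return np.round(cv2.phaseCorrelate(g(a),g(b),cv2.createHanningWindow((u1-u0,v1-v0),cv2.CV_32F)),2) if 0 else cv2.phaseCorrelate(g(a),g(b),cv2.createHanningWindow((u1-u0,v1-v0),cv2.CV_32F))
print("spare box scene",sh(S0["scene"],S["scene"],270,345,150,205),"top",sh(S0["top"],S["top"],325,385,120,200))
print("lid since S5 top",sh(S5["top"],S["top"],170,300,70,150))
# lid angle: project lid corners for several angles into top; report brightness edge by overlay score of blue-ish corner positions
E
python3 fin.py
```

```text
[ 0.303  -0.5947  0.2316] [ 1.5484  0.8247 -0.4285] 22.9333
scene H/S/V coarse, rows x from .62, cols y from -.15, step 10 mm
13,43 12,43 11,43 11,42 11,43 11,42 11,42 11,43 12,42 12,42 12,41 13,41 13,41 13,41 13,41 12,42 12,42 12,42 12,42 12,42 12,42 11,42 12,42 12,42 11,42 11,42
13,42 11,40 13,34 12,43 11,43 12,43 13,29 12,42 12,42 12,42 14,36 12,41 12,42 13,42 14,33 12,41 12,42 12,42 13,36 13,37 12,42 12,42 12,40 12,36 12,42 12,42
14,42 12,42 12,42 12,42 12,43 12,42 11,42 12,42 12,43 12,42 12,42 12,42 12,42 12,42 13,41 12,42 12,42 12,42 12,42 12,42 12,42 12,42 12,42 12,42 11,42 11,42
14,41 12,43 11,42 12,42 12,42 12,42 13,41 15,40 16,40 17,40 14,41 11,42 12,42 12,42 12,42 12,42 12,42 12,42 12,42 12,42 12,42 11,42 12,42 12,42 11,42 12,42
12,43 11,43 11,43 11,42 13,40 11,42 19,40 21,41 22,40 21,40 18,41  8,43 10,42 12,42 11,43 12,42 12,42 12,43 12,42 11,42 12,42 12,42 12,43 11,42 11,42 11,43
12,42 12,41 12,33 12,42 14,41 16,41 13,41 15,42 15,42 18,41 17,41 11,42 11,43 11,42 11,42  9,43 11,42 12,42 12,42 12,41 12,42 12,42 13,41 13,39 12,42 12,42
14,29 10,34 11,42 15,41 16,41  8,43  5
[... 6737 characters left out ...]
34 13,33 14,34 13,34 13,34 13,34 12,33 10,34 13,33 13,33 13,33 13,33 15,32 19,22 18,21 19,21 22,21 11,33 10,33 13,32 14,33 14,33 14,33 14,33 14,33 14,33
13,34 13,34 13,33 14,33 13,34 13,34 13,34 13,30 15,32 13,32 13,33 15,32 20,21 19,21 21,21 17,21 15,22 15,21 15,26 14,30 14,31 14,33 14,33 13,33 14,30 14,33
14,34 14,34 13,33 14,33 14,33 14,33 14,33 14,33 14,34 14,31 15,22 16,21 16,21 14,21 16,21 15,21 15,22 15,22 15,22 14,26 14,33 14,33 14,33 14,33 14,33 14,33
spare box scene ((0.46497291407415275, 0.06219808573922947), 0.962391052669949) top ((-0.11272798229203573, -0.023597353931123166), 0.9053081862131754)
lid since S5 top ((0.43403351044960914, -0.012653781657199659), 0.8829988882276747)
```

```bash
python3 -c "
from plant import ctrl
print(ctrl.close_job())"
```

```text
the job is handed in; nothing more can be done
None
```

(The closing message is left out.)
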